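# Clamp a carved panel in the painting jig and read its colour

### The job

Swing the toggle clamp on the painting jig fully open, slide the big carved panel along the wooden bed, without lifting it off, until it sits squarely against the stop bar, and swing the clamp shut again until its rubber pad bears on the panel. Then take the colour scanner, hold it level and still for two seconds with its head about 8 cm above the round medallion on the clamped panel, and lay it back flat in the middle of its rubber mat, lengthwise. Leave everything else where it is.

Things in the scene. Friction and masses are not known exactly. Their poses are not given: they have to be found in the camera images.
- jig: painting jig fixed to the table: wooden bed 400 (x) x 170 (y) x 12 mm thick, origin at the centre of its underside. The panel goes in along jig +x; home, its origin is at jig x = 0, y = 0. Two aluminium rails, 20 mm high on the bed, guide its long sides from x = 20 to 85 mm with 3 mm play each side, and flare outwards from x = 20 to -30 mm
- stop (a point): middle of the stop bar's face, on the bed, at jig x = 75 mm; the bar crosses the bed, its top is 42 mm above the table
- clamp (a joint): toggle clamp, rad: 0 shut with nothing under it, 1.2 fully open; pad touches the panel at about 0.12. One rigid crank turning about the jig's y axis at clamp_hinge. At 0 its arm lies level from the hinge towards jig -x and its handle stands straight up; as it opens the arm rises and the handle tips away towards jig +x. It stays where it is left (stiff: about 3 N at 0.1 m)
- clamp_pad (a point): centre of the underside of the clamp's rubber pad (28 mm wide), on a foot 90 mm along the arm, 40 mm below the arm's centre line
- clamp_hinge (a point): hinge axis of the clamp, on the jig centre line 105 mm along jig +x, 70 mm above the table, in a steel bracket 46 mm wide (jig x = 87 to 137 mm, up to 92 mm above the table)
- clamp_handle (a point): top end of the clamp's handle, 120 mm from the hinge; its upper 75 mm is a black round grip 22 mm thick
- clamp_arm_end (a point): free end of the clamp's flat steel arm (18 wide, 14 mm thick), on its centre line, 115 mm from the hinge
- panel: big carved brown panel, 150 (x) x 100 (y) x 28 mm, 0.35 kg, lying loose on the bed at the open end of the jig; origin at the centre of its underside, its x along the way in
- medallion (a point): centre of the round carved medallion (52 mm wide) on the panel's top, 42 mm from the panel's centre towards the end that faces out of the jig
- mat: black rubber mat, 220 (x) x 90 (y) x 5 mm, fixed on the table; origin at the centre of its underside
- scanner: hand-held colour scanner, 0.18 kg, lying flat on the mat with its x along the mat's x; origin on its underside. Grey grip bar 32 mm wide, 34 mm high, from x = -90 to +25 mm; black head 56 mm wide, 42 mm high, from x = +25 to +87 mm. z points up out of its back. It is always on
- scan_eye (a point): the scanner's eye, in the middle of the underside of its head, 57 mm along the scanner's +x; looks along the scanner's -z
- offcut: small carved offcut, 85 x 65 x 28 mm, same brown foam as the panel, no medallion; lies beside the scanner's mat (bystander, leave alone); origin at its underside
- jar: white paint jar, 72 mm wide, 85 mm tall (bystander, leave alone); origin at its underside
- tin: can, 80 mm wide, 100 mm tall (bystander, leave alone); origin at its underside
- tray: empty black paint tray, 150 x 220 x 40 mm (bystander, leave alone); origin at its underside
- mug: white mug, 80 mm wide, 90 mm tall (bystander, leave alone); origin at its underside
- brush: paint brush lying down (bystander, leave alone); origin at its underside
- spatula: spatula lying down (bystander, leave alone); origin at its underside
There are look-alikes about, which are no part of the job. What is shaped like the panel but pink is not meant. What is shaped like the scanner but green is not meant.

How it is judged (in metres and radians):
On the way, in this order (a step that is already met when the one before it is completed fails the run):
1. the clamp is swung fully open (1.0 rad or more) (value of joint clamp above 1 rad), for 0.2 s.
2. the panel is home: within 5 mm of the stop, square to the jig, on the bed (x of panel in the frame of jig above -0.005 m and angle between the x axis of panel and the x axis of jig, either way round below 0.06 rad), for 0.2 s.
3. the clamp is shut on the panel, panel still home (all of step 2 and value of joint clamp below 0.17 rad), for 0.2 s.
4. the scanner is held level and still for 1 s, its eye over the medallion within 20 mm, 50 to 120 mm above it (all of step 3 and horizontal distance between scan_eye and medallion below 0.02 m and z of scan_eye in the frame of medallion between 0.05 and 0.12 m and angle between scanner's own z axis and vertical below 0.2 rad and linear speed of scanner below 0.03 m/s and contact force between the fingers and scanner above 0.5 N), for 1 s.
At the end, for the whole second after the job is handed in: the panel is home (within 5 mm of the stop, square within 0.06 rad), the clamp is shut on it (joint below 0.17 rad), and the scanner lies flat and still on its mat, its origin within 40 mm of the mat's centre and lengthwise within 0.35 rad (all of step 3 and horizontal distance between scanner and mat below 0.04 m and z of scanner in the frame of mat below 0.01 m and angle between scanner's own z axis and vertical below 0.1 rad and angle between the x axis of scanner and the x axis of mat, either way round below 0.35 rad and linear speed of each of scanner, panel below 0.01 m/s); the robot touches nothing.
It fails at once if the panel is lifted or tipped off the bed (z of panel in the frame of jig above 0.027 m or angle between panel's own z axis and vertical above 0.15 rad).
It fails at once if a bystander is moved by more than 30 mm (distance of any of offcut, jar, tin, tray, mug, brush, spatula from where it was at the start of the episode above 0.03 m).
It also fails if it takes over 72 s, if anything falls off the work surface, if the arm or the gripper's body presses on something with over 40 N, if the wrist force passes 120 N, or if a joint passes its speed limit or range.

### The arm

A 6-joint arm with a two-finger parallel gripper is mounted at the origin on the work surface. World frame = base frame: x ahead of the robot, y to its left, z up, the work surface at z = 0. Lengths are in m, angles in degrees, forces in N, time in s.
With the tool pointing down it reaches from about 0.25 to 0.725 m from the base axis. Payload 9.7 kg.
Tool frame: the origin (TCP) lies midway between the tips of the shut fingers; the grasp point (between the pads) lies 19 mm behind it; x points along the fingers, y is the direction in which the jaws open and shut, and the axes are right-handed (so a half turn about x gives the same grasp; the last joint's range is limited). The gripper opens to 85 mm and grips with 20 to 120 N. Pads are 22 mm wide; open, the fingers measure 114 mm over their backs; the gripper's body (76 mm by 85 mm) begins 54 mm behind the grasp point. The pads swing forward as they close: fully open they stand 13 mm farther back than shut.
Start: joints at [70.073, 4.979, 10.078, 95.1, 0, 90], TCP at [0.187, 0.517, 0.2] pointing down, gripper open.
Joint ranges: [-179.16, 179.16], [-48.56, 103.87], [-65.8, 70.77], [-126.05, 130.52], [-82.76, 87.17], [-180, 180]. Speed limits (degrees/s): [127.2, 127.2, 147.25, 180, 180, 180].

### API

Orientations are given as [roll, pitch, yaw] about the fixed x, y, z axes, in that order (R = Rz(yaw) Ry(pitch) Rx(roll)).
In Python, from workcell import bot, cams gives the robot as it stands.
- The arm moves only by the tool apply_moves, never from a script. Its argument "commands" is a list of rows, each a list of 5 numbers: the shift along the tool's x, y, z in m, then the turn about the tool's x in rad, then the opening, from -1 (shut) to 1 (fully open). In form: [[tx, ty, tz, roll, hand], ...]. A call has 1 to 12 rows; each row is the pose to reach, as a shift and turn from the pose measured when the call began, along the tool's axes at that moment; what a row does not reach only later rows make up. A row lasts 1/10 s, in which the tool goes at most 50 mm and 8.59 degrees, less where a joint would pass 70% of its speed; a pose out of reach is approached as far as the arm can. A call with a gripper value outside its range is refused whole. The fingers move at their own pace and stop on an object; "newtons" is the grip in N (left out, the last holds). Time passes only in rows, so rows that repeat a pose let the fingers close. It gives the time, the measured TCP pose, the force and the opening at its end, in the units of the state.
- bot.get_obs(): the state, without advancing time (a new reading comes with each control period).
- cams.camera(name): name is "scene" or "top"; returns a dict with "frame" (400x640x3 uint8, blue, green, red), "depth" (400x640 float32, m along the optical axis (not along the pixel's ray), 0 where there is no reading), "camera_matrix" (3x3 intrinsics, pixels), "R" (3x3) and "t" (3): a world point X has camera coordinates R X + t. Camera axes: x right, y down, z forward; pixel columns grow to the right and rows downward; lengths in m; the calibration is good to about 2 mm. A picture is of the moment at which its call begins.
- bot.job_done(): hands the job in, once; it reports no verdict.
Trained networks look in the newest picture that a camera, given by its name, has taken for a name from the list of things; names that differ only in an ending like _2 or _b are one class to them, and where a whole thing is asked for, a point or a joint stands for the part that bears it (a point fixed in the world has none). Each returns a list of dicts, best first, with "confidence" (0 to 1); they miss things now and then, are a little off and sometimes report something else, mostly with a low value. They report only what shows in the picture. A call takes as long as a camera call. They do not tell look-alikes from the thing itself.
- cams.spot_in(name, camera): "rect" ([left, top, right, bottom] in pixels, round what is visible of it).
The state is a dict: "time": time; "q": joint angles; "qd": joint speeds; "joint_efforts": joint torques, N m; "ee_pos": TCP position; "tcp_rot": TCP orientation; "wrist_force": force on the tool from outside, world axes, zero at the start; "torque": the same for the moment, N m; "opening": finger opening in m.
Only numpy, scipy, OpenCV 4.12 (cv2) and the standard library are available. Lean on these libraries where they do the work, as an engineer would, in place of code of your own. Each camera call takes 0.05 s, during which the arm holds its last target. There are 200 camera calls.

## Working session

There is one attempt and no reset: what is moved stays moved. The work goes in short steps, Python scripts to look and compute and a tool call to move; the robot and the scene stay as the last step left them, time stands still between calls to the robot, and variables do not carry over. Pictures are saved under pics/ and viewed, about 8 in all and at most 12, crops included, and the job is handed in when it is done.

Besides the shell and the picture viewer there is one more tool, called after ">>>" by a JSON object that holds its "method" and its "body". apply_moves: Moves the arm, as the interface text tells. Its arguments: {"type":"object","properties":{"commands":{"type":"array"},"newtons":{"type":"number"}},"required":["commands"]}

```bash
mkdir -p pics; ls; cat > h.py <<'E'
from workcell import bot, cams
import cv2, numpy as np
def shot(n):
    return cams.camera(n)
def pts(c):
    K=c["camera_matrix"];d=c["depth"];v,u=np.mgrid[0:400,0:640]
    P=np.stack([(u-K[0,2])*d/K[0,0],(v-K[1,2])*d/K[1,1],d],-1)
    W=(P-c["t"])@c["R"]
    W[d==0]=np.nan
    return W
E
python3 - <<'E'
from h import *
for n in ["scene","top"]:
    c=shot(n); cv2.imwrite(f"pics/{n}0.png",c["frame"]); np.savez(f"{n}0.npz",**c)
    print(n,c["t"],c["R"].round(2).tolist())
    for o in ["jig","panel","scanner","mat","clamp_handle","medallion","offcut"]:
        print(o,[(np.round(r["rect"]).tolist(),round(r["confidence"],2)) for r in cams.spot_in(o,n)])
print(bot.get_obs())
E
```

```text
pics
scene [-0.35264051 -0.20280533  1.55512017] [[0.72, 0.69, -0.01], [0.52, -0.56, -0.64], [-0.45, 0.46, -0.77]]
jig [([294.0, 149.0, 411.0, 248.0], 0.76)]
panel [([303.0, 123.0, 335.0, 157.0], 0.86), ([300.0, 189.0, 350.0, 238.0], 0.7)]
scanner [([186.0, 338.0, 211.0, 399.0], 0.84), ([206.0, 277.0, 259.0, 328.0], 0.59)]
mat [([348.0, 147.0, 384.0, 195.0], 0.66), ([194.0, 269.0, 264.0, 333.0], 0.59), ([364.0, 212.0, 444.0, 292.0], 0.47), ([405.0, 116.0, 428.0, 147.0], 0.15)]
clamp_handle [([346.0, 146.0, 385.0, 200.0], 0.93)]
medallion [([298.0, 196.0, 355.0, 237.0], 0.89), ([304.0, 126.0, 336.0, 154.0], 0.79)]
offcut [([243.0, 258.0, 272.0, 290.0], 0.91), ([291.0, 148.0, 411.0, 248.0], 0.42), ([337.0, 271.0, 361.0, 303.0], 0.17)]
top [-0.01255548  0.53330897  1.66987349] [[0.01, -1.0, -0.01], [-1.0, -0.01, -0.06], [0.06, 0.01, -1.0]]
jig [([224.0, 164.0, 346.0, 235.0], 0.79)]
panel [([298.0, 184.0, 345.0, 223.0], 0.96), ([216.0, 260.0, 266.0, 305.0], 0.73), ([351.0, 121.0, 376.0, 144.0], 0.38)]
scanner [([430.0, 177.0, 446.0, 229.0], 0.84), ([468.0, 150.0, 510.0, 196.0], 0.6)]
mat
[... 313 characters left out ...]
.0, 416.0, 218.0], 0.63), ([428.0, 176.0, 448.0, 230.0], 0.3)]
{'time': 0.8, 'q': array([ 7.00711816e+01,  4.97899683e+00,  1.00775998e+01,  9.50984896e+01,
       -2.99782336e-04,  8.99991371e+01]), 'qd': array([-0.04848209,  0.06812436,  0.0604532 ,  0.05415825,  0.06301025,
       -0.01091916]), 'joint_efforts': array([ 3.18927028e-03, -5.20048356e+01,  4.64835763e+01,  1.37309031e-03,
        1.05110331e-05,  1.38328951e-05]), 'ee_pos': array([0.18747062, 0.51706429, 0.20007771]), 'tcp_rot': array([20.70192078, 89.99967952,  0.77396522]), 'wrist_force': array([-0.4712014 , -0.09324883,  0.09474066]), 'torque': array([-0.02624313, -0.0300265 , -0.01735389]), 'opening': 0.0854365136226566}
```

View pics/top0.png

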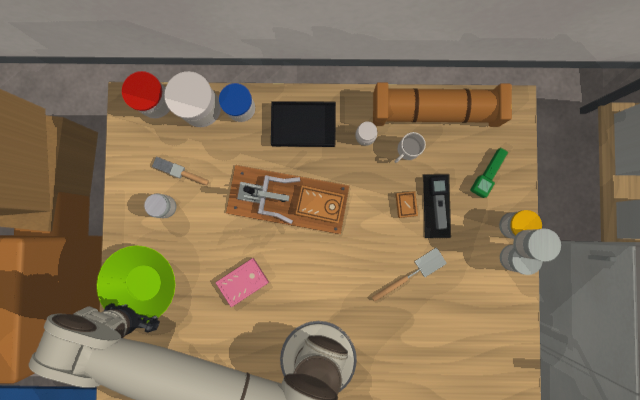

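View pics/scene0.png

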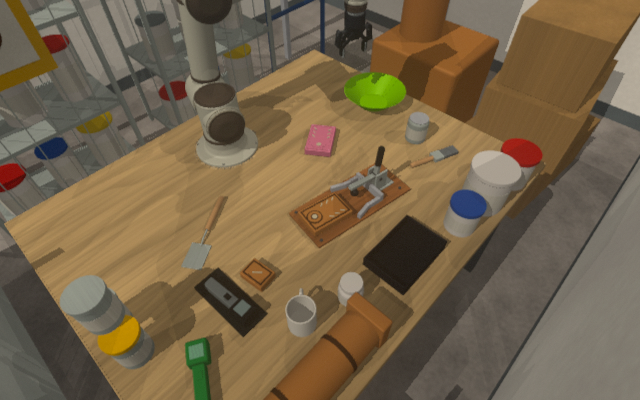

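The top view shows the jig at (287,200) with its closed end to the left, and the brown panel at (320,203). The scanner is on its mat at (437,206). The look-alikes are pink at (243,283) and green at (490,172). Next I'll measure with depth and zoomed crops.

```bash
python3 - <<'E'
from h import *
T=dict(np.load("top0.npz"));S=dict(np.load("scene0.npz"))
W=pts(T);WS=pts(S)
a=cv2.resize(T["frame"][150:250,215:355],None,fx=5,fy=5,interpolation=cv2.INTER_CUBIC)
b=cv2.resize(T["frame"][165:250,390:460],None,fx=4,fy=4,interpolation=cv2.INTER_CUBIC)
s=cv2.resize(S["frame"][255:345,180:290],None,fx=4,fy=4,interpolation=cv2.INTER_CUBIC)
o=np.zeros((500+0,700,3),np.uint8);o[:]=a[:500,:700]
cv2.imwrite("pics/a.png",o)
o=np.zeros((360,730,3),np.uint8);o[:340,:280]=b;o[:360,285:725]=s;cv2.imwrite("pics/b.png",o)
def rectz(W,lo,hi,box,col=None):
    x0,x1,y0,y1=box
    m=(W[...,2]>lo)&(W[...,2]<hi)&(W[...,0]>x0)&(W[...,0]<x1)&(W[...,1]>y0)&(W[...,1]<y1)
    p=W[m][:,:2].astype(np.float32)
    r=cv2.minAreaRect(p); print(len(p),"c",np.round(r[0],4),"size",np.round(r[1],4),"ang",round(r[2],1),"zmed",np.median(W[m][:,2]).round(4))
for nm,W_ in (("top",W),("scene",WS)):
  print(nm)
  for u in [(320,203),(437,206),(287,200),(407,204),(332,207),(438,185),(438,225),(240,197)] if nm=="top" else [(324,215),(372,165)]:
    print(u,W_[u[1],u[0]].round(3))
c=W[203,320]
for nm,w in(("top",W),("scene",WS)):
  print(nm);rectz(w,.034,.05,(c[0]-.09,c[0]+.09,c[1]-.1,c[1]+.085))
  m=W[206,437]
  rectz(w,.025,.06,(m[0]-.1,m[0]+.1,m[1]-.06,m[1]+.06))
  rectz(w,.043,.06,(m[0]-.1,m[0]+.1,m[1]-.06,m[1]+.06))
  rectz(w,.003,.06,(m[0]-.13,m[0]+.13,m[1]-.055,m[1]+.055))
  j=W[200,287]; rectz(w,.007,.3,(j[0]-.14,j[0]+.14,j[1]-.23,j[1]+.23))
E
```

```text
top
(320, 203) [0.528 0.001 0.038]
(437, 206) [ 0.522 -0.392  0.038]
(287, 200) [0.534 0.109 0.083]
(407, 204) [ 0.528 -0.294  0.022]
(332, 207) [ 0.514 -0.039  0.048]
(438, 185) [ 0.591 -0.393  0.05 ]
(438, 225) [ 0.458 -0.396  0.034]
(240, 197) [0.547 0.276 0.008]
scene
(324, 215) [ 0.536 -0.016  0.042]
(372, 165) [0.492 0.289 0.014]
top
1194 c [0.5353 0.0121] size [0.1736 0.1158] ang 76.6 zmed 0.0402
652 c [ 0.5344 -0.4014] size [0.1743 0.0576] ang 3.8 zmed 0.0412
260 c [ 0.5366 -0.4014] size [0.1698 0.0547] ang 5.0 zmed 0.0465
1408 c [ 0.5226 -0.3926] size [0.2579 0.1095] ang 0.0 zmed 0.0144
5411 c [0.5342 0.1097] size [0.2786 0.4569] ang 0.6 zmed 0.0156
scene
1165 c [0.5349 0.0101] size [0.1815 0.1172] ang 75.7 zmed 0.0416
932 c [ 0.5348 -0.4048] size [0.1766 0.0576] ang 4.8 zmed 0.0429
460 c [ 0.5386 -0.4056] size [0.1688 0.0549] ang 5.3 zmed 0.0482
2366 c [ 0.5213 -0.3924] size [0.2586 0.1098] ang 0.0 zmed 0.0087
4755 c [0.5159 0.1058] size [0.4629 0.2642] ang 85.3 zmed 0.0206
```

View pics/a.png

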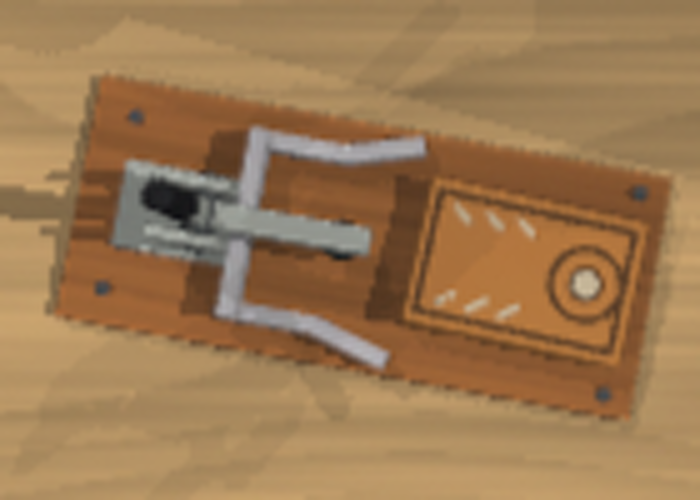

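View pics/b.png

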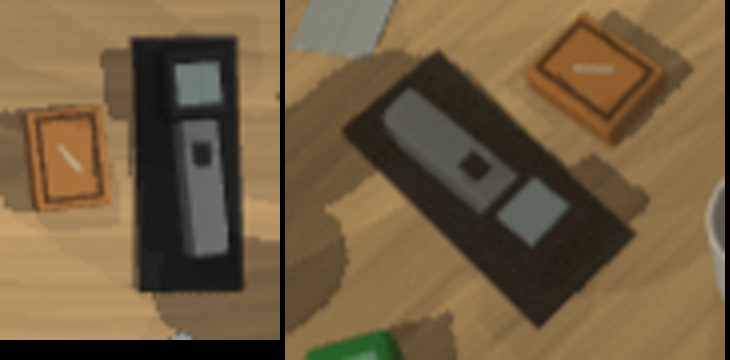

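The crops give usable corners: the jig's four, the panel top with its medallion at crop (586,284), and the mat and scanner. The scanner's head points along world +x. Now I'll intersect those pixels with planes at the known heights.

```bash
cat >> h.py <<'E'
def ray(c,uv,z):
    K=c["camera_matrix"];C=-c["R"].T@c["t"]
    d=c["R"].T@np.linalg.inv(K)@np.array([uv[0],uv[1],1.])
    return C+d*(z-C[2])/d[2]
E
python3 - <<'E'
from h import *
T=dict(np.load("top0.npz"));S=dict(np.load("scene0.npz"))
A=lambda p,z:ray(T,(p[0]/5+214.6,p[1]/5+149.6),z)
B=lambda p,z:ray(T,(p[0]/4+389.6,p[1]/4+164.6),z)
def rect(n,P):
    P=np.array(P)[:,:2]; c=P.mean(0); v=(P[0]+P[3]-P[1]-P[2])/2; w=(P[0]+P[1]-P[2]-P[3])/2
    print(n,"c",c.round(4),"L",np.linalg.norm(v).round(4),"W",np.linalg.norm(w).round(4),"yaw",np.degrees(np.arctan2(v[1],v[0])).round(2),"wyaw",np.degrees(np.arctan2(w[1],w[0])).round(2));return c,v
jc,jv=rect("jig",[A(p,.012) for p in [(100,75),(672,178),(630,415),(52,315)]])
pc,pv=rect("panel",[A(p,.04) for p in [(437,180),(648,225),(617,362),(405,318)]])
print("med",A((586,284),.04))
x=jv/np.linalg.norm(jv);y=np.array([-x[1],x[0]])
print("jig frame panel",(pc-jc)@x,(pc-jc)@y)
W=pts(T)
for n,d in(("hinge",.105),):
    h=jc+d*x;print(n,h)
print("arm end px",A((370,240),.07),"pred",jc-.01*x)
print("handle",A((165,197),.19),"pred",jc+.105*x)
rect("mat",[B(p,.005) for p in [(132,38),(132,290)][:1]+[(138,290),(243,290),(237,38)]])
print("head glass", B((197,84),.047), "grip top mid ends",B((196,121),.039),B((209,255),.039))
# height samples over scanner rows
for n,c in(("top",T),("scene",S)):
  w=pts(c);m=(w[...,2]>.030)&(abs(w[...,0]-.52)<.13)&(abs(w[...,1]+.4)<.05)&(w[...,2]<.07)
  p=w[m]
  for x0 in np.arange(.42,.63,.02):
    q=p[abs(p[:,0]-x0)<.01]
    if len(q): print(n,x0.round(2),len(q),np.percentile(q[:,1],[5,50,95]).round(3),np.median(q[:,2]).round(3))
# everything tall near jig : handle points
for n,c in(("top",T),("scene",S)):
  w=pts(c);m=(w[...,2]>.10)&(abs(w[...,0]-.545)<.1)&(abs(w[...,1]-.2)<.15)
  p=w[m];print(n,len(p))
  for z in np.arange(.1,.21,.02):
    q=p[abs(p[:,2]-z)<.01]
    if len(q):print(z.round(2),len(q),np.median(q,0).round(3))
# obstacles: max height map coarse
for nm in["brush","spatula","mug","jar","tin","tray","offcut"]:
    r=cams.spot_in(nm,"top");
    if r: 
      R=r[0]["rect"];u=int((R[0]+R[2])/2);v=int((R[1]+R[3])/2);print(nm,np.round(R),r[0]["confidence"],W[v,u].round(3))
E
```

```text
jig c [0.5429 0.1138] L 0.4005 W 0.1665 yaw 80.58 wyaw -9.8
panel c [0.5248 0.0011] L 0.1454 W 0.095 yaw 78.71 wyaw -12.24
med [ 0.51657682 -0.03889642  0.04      ]
jig frame panel -0.11418192894063048 -0.0005884855726117713
hinge [0.56012189 0.21741231]
arm end px [0.54265989 0.10454974 0.07      ] pred [0.54130115 0.10396285]
handle [0.55959286 0.22155179 0.19      ] pred [0.56012189 0.21741231]
mat c [ 0.5253 -0.3979] L 0.2162 W 0.0898 yaw 1.19 wyaw 90.61
head glass [ 0.58979449 -0.39675001  0.047     ] grip top mid ends [ 0.55932381 -0.39762591  0.039     ] [ 0.4469328  -0.40812582  0.039     ]
top 0.44 7 [-0.419 -0.41  -0.396] 0.035
top 0.46 55 [-0.423 -0.409 -0.395] 0.036
top 0.48 56 [-0.422 -0.407 -0.393] 0.038
top 0.5 58 [-0.419 -0.406 -0.39 ] 0.037
top 0.52 56 [-0.417 -0.403 -0.389] 0.037
top 0.54 59 [-0.416 -0.401 -0.386] 0.038
top 0.56 75 [-0.419 -0.398 -0.375] 0.041
top 0.58 104 [-0.423 -0.397 -0.371] 0.046
top 0.6 103 [-0.42  -0.394 -0.37 ] 0.046
top 0.62 62 [-0.42  -0.396 -0.37 ] 0.045
scene 0.44 10 [-0.423 -0.409 -0.401] 0.04
scene 0.46 73 [-0.428 -0.414 -0.398] 0.039

[... 364 characters left out ...]
213 0.1  ]
0.12 6 [0.558 0.212 0.124]
0.14 10 [0.556 0.214 0.14 ]
0.16 11 [0.558 0.215 0.158]
0.18 33 [0.56  0.224 0.188]
0.2 14 [0.561 0.226 0.191]
scene 158
0.1 12 [0.562 0.211 0.106]
0.12 27 [0.565 0.212 0.121]
0.14 35 [0.565 0.212 0.14 ]
0.16 29 [0.565 0.214 0.161]
0.18 42 [0.566 0.217 0.182]
0.2 13 [0.562 0.223 0.191]
brush [152. 157. 210. 183.] 0.88 [0.636 0.477 0.026]
spatula [371. 249. 449. 301.] 0.91 [ 0.291 -0.304  0.003]
mug [397. 129. 422. 158.] 0.97 [ 0.74  -0.304  0.006]
jar [354. 124. 378. 143.] 0.59 [ 0.759 -0.146  0.082]
tin [145. 193. 176. 217.] 0.79 [0.512 0.52  0.1  ]
tray [272. 100. 338. 147.] 0.97 [0.807 0.06  0.006]
offcut [227. 164. 351. 233.] 0.67 [0.54  0.105 0.091]
```

Measured poses agree with the given sizes:

| Item | Centre (m) | Yaw |
|---|---|---|
| Jig | (0.545, 0.112) | ≈ 80.5° |
| Panel | jig x ≈ -0.114 | close to square |
| Mat | (0.525, -0.398) | ≈ 1° |
| Scanner | on the mat | ≈ 4.7°, head along +x |

First move: closed fingers go to the -x side of the handle.

>>> {"method": "apply_moves", "body": {"commands": [[0,-0.215,0.467,-0.18,-1],[0,-0.215,0.467,-0.18,-1],[0,-0.215,0.467,-0.18,-1],[0,-0.215,0.467,-0.18,-1],[0,-0.215,0.467,-0.18,-1],[0,-0.215,0.467,-0.18,-1],[0,-0.215,0.467,-0.18,-1],[0,-0.215,0.467,-0.18,-1],[0,-0.215,0.467,-0.18,-1],[0,-0.215,0.467,-0.18,-1],[0,-0.215,0.467,-0.18,-1],[0,-0.215,0.467,-0.18,-1]]}}

```text
time: 2.35
ee_pos: [0.5544, 0.1539, 0.1993]
tcp_rot: [-147.1, 89.9, -156.9]
wrist_force: [-0.1, 0.5, -0.2]
opening: -0.0
```

>>> {"method": "apply_moves", "body": {"commands": [[0.039,0.01,-0.002,0,-1],[0.039,0.035,-0.002,0,-1],[0.039,0.05,-0.002,0,-1],[0.04,0.064,-0.002,0,-1],[0.044,0.077,-0.002,0,-1],[0.049,0.089,-0.002,0,-1],[0.056,0.1,-0.002,0,-1],[0.065,0.111,-0.002,0,-1],[0.074,0.119,-0.002,0,-1],[0.083,0.125,-0.002,0,-1],[0.086,0.127,-0.002,0,-1],[0.086,0.127,-0.002,0,-1]]}}

```text
time: 3.55
ee_pos: [0.5779, 0.2956, 0.1286]
tcp_rot: [68.0, 87.8, 58.8]
wrist_force: [-8.5, 55.8, 59.6]
opening: -0.0003
```

```bash
python3 - <<'E'
from h import *
c=shot("scene"); a=cv2.resize(c["frame"][110:260,270:430],None,fx=3,fy=3,interpolation=cv2.INTER_CUBIC)
cv2.imwrite("pics/c1.png",a)
o=bot.get_obs();print(o["time"],o["ee_pos"],o["wrist_force"])
E
```

```text
3.6 [0.5779144  0.2955353  0.12864663] [-8.96266061 55.50228855 59.4556371 ]
```

View pics/c1.png

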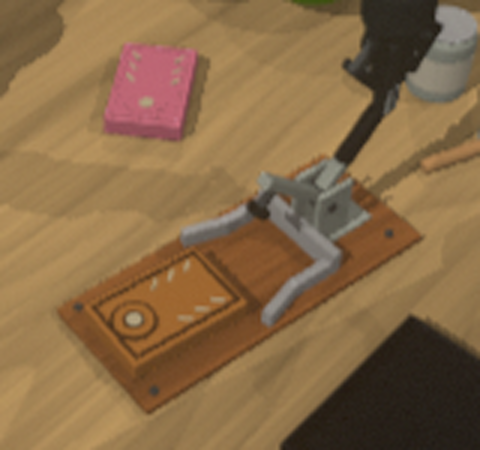

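The crop shows the handle tipped back about 1.0 to 1.1 rad with the arm raised. The wrist force is high, about 80 N, so I'll back off upward before looking again.

>>> {"method": "apply_moves", "body": {"commands": [[-0.005,0,0,0,-1],[-0.02,0,0,0,-1],[-0.05,0,0,0,-1],[-0.09,0,0,0,-1],[-0.09,0,0,0,-1]]}}

```text
time: 4.1
ee_pos: [0.5775, 0.294, 0.2256]
tcp_rot: [61.7, 87.4, 52.5]
wrist_force: [1.0, 0.4, 1.0]
opening: 0.0001
```

```bash
cat > clamp.py <<'E'
from h import *
J=np.array([.545,.112]);a=np.radians(80.4);X=np.array([np.cos(a),np.sin(a)]);Y=np.array([-X[1],X[0]])
def prof():
    for n in("scene","top"):
        c=shot(n);w=pts(c);d=w[...,:2]-J;jx=d@X;jy=d@Y
        print(n)
        for side,m in(("+",(jx>.11)),("-",(jx<.1))):
            m=m&(abs(jy)<.03)&(w[...,2]>.075)&(w[...,2]<.2)&(jx<.26)&(jx>-.05)
            for z in np.arange(.08,.2,.015):
                k=m&(abs(w[...,2]-z)<.0075)
                if k.sum()>2:print(side,round(z,3),k.sum(),"jx",np.percentile(jx[k],[5,50,95]).round(3),"jy",np.median(jy[k]).round(3))
    return c
if __name__=="__main__":
    prof();o=bot.get_obs();print(o["time"],o["ee_pos"],o["tcp_rot"],o["wrist_force"])
E
python3 clamp.py
```

```text
scene
+ 0.08 22 jx [0.11  0.117 0.131] jy -0.018
+ 0.095 64 jx [0.11  0.118 0.131] jy -0.001
+ 0.11 32 jx [0.12  0.128 0.14 ] jy -0.002
+ 0.125 39 jx [0.13  0.139 0.152] jy -0.002
+ 0.14 38 jx [0.143 0.153 0.164] jy -0.001
+ 0.155 43 jx [0.155 0.167 0.178] jy -0.001
+ 0.17 12 jx [0.167 0.173 0.18 ] jy 0.003
- 0.08 25 jx [0.083 0.091 0.099] jy -0.015
- 0.095 46 jx [0.065 0.087 0.099] jy -0.005
- 0.11 57 jx [0.001 0.015 0.072] jy -0.002
- 0.125 32 jx [0.02  0.04  0.057] jy -0.001
- 0.14 31 jx [0.014 0.026 0.04 ] jy -0.003
- 0.155 16 jx [0.016 0.02  0.026] jy 0.001
top
+ 0.08 21 jx [0.11  0.113 0.133] jy -0.002
+ 0.095 58 jx [0.112 0.122 0.135] jy 0.003
+ 0.11 25 jx [0.126 0.133 0.14 ] jy 0.002
+ 0.125 36 jx [0.134 0.144 0.155] jy 0.003
+ 0.14 27 jx [0.148 0.156 0.166] jy 0.005
+ 0.155 24 jx [0.161 0.171 0.187] jy 0.007
+ 0.17 7 jx [0.173 0.18  0.182] jy 0.007
- 0.08 14 jx [0.091 0.096 0.1  ] jy 0.009
- 0.095 44 jx [0.075 0.09  0.098] jy 0.003
- 0.11 73 jx [0.005 0.018 0.079] jy 0.003
- 0.125 26 jx [0.046 0.053 0.06 ] jy 0.002
- 0.14 40 jx [0.017 0.032 0.043] jy 0.003
- 0.155 9 jx [0.022 0.026 0.029] jy -0.001
4.2 [0.57677642 0.29352972 0.22029427] [65.49922243 87.6719844  56.27031315] [0.60151529 0.72683289 0.20485587]
```

The depth profile shows the clamp stalled near 0.7 rad: the finger rode up onto the handle's end cap. I'll re-approach, lowering first and then pushing lower on the handle. A small helper will convert jig and world targets into tool shifts.

```bash
cat > to.py <<'E'
from h import *
from scipy.spatial.transform import Rotation as Ro
J=np.array([.545,.112]);a=np.radians(80.4);X=np.array([np.cos(a),np.sin(a)]);Y=np.array([-X[1],X[0]])
def st():
    o=bot.get_obs();R=Ro.from_euler("xyz",o["tcp_rot"],degrees=True).as_matrix()
    d=o["ee_pos"][:2]-J
    print("t",o["time"],"tcp",o["ee_pos"].round(4),"jig",(d@X).round(4),(d@Y).round(4),"psi",np.degrees(np.arctan2(R[1,2],R[0,2])).round(2),"toolx",R[:,0].round(3),"F",o["wrist_force"].round(1),"open",round(o["opening"],4))
    return o["ee_pos"],R
def w(*ts):
    p,R=st()
    for t in ts: print(t,(R.T@(np.array(t)-p)).round(4))
def j(*ts):
    p,R=st()
    for t in ts: q=np.r_[J+t[0]*X+t[1]*Y,t[2]]; print(t,(R.T@(q-p)).round(4))
E
python3 -c "
from to import *
j((.11,0,.22),(.11,0,.138),(.1336,0,.138),(.1433,0,.131),(.1519,0,.1225),(.159,0,.1127),(.1611,0,.1093))"
```

```text
t 4.2 tcp [0.5768 0.2935 0.2203] jig 0.1843 -0.0011 psi -9.25 toolx [ 0.023  0.034 -0.999] F [0.6 0.7 0.2] open -0.0002
(0.11, 0, 0.22) [-0.0025 -0.0742 -0.0015]
(0.11, 0, 0.138) [ 0.0795 -0.0773 -0.0029]
(0.1336, 0, 0.138) [ 0.0803 -0.0537 -0.0028]
(0.1433, 0, 0.131) [ 0.0877 -0.0443 -0.0028]
(0.1519, 0, 0.1225) [ 0.0965 -0.036  -0.0029]
(0.159, 0, 0.1127) [ 0.1066 -0.0292 -0.003 ]
(0.1611, 0, 0.1093) [ 0.11   -0.0273 -0.0031]
```

>>> {"method": "apply_moves", "body": {"commands": [[-0.002,-0.045,-0.002,0,-1],[-0.002,-0.074,-0.002,0,-1],[0.03,-0.077,-0.002,0,-1],[0.078,-0.077,-0.003,0,-1],[0.08,-0.077,-0.003,0,-1],[0.08,-0.068,-0.003,0,-1],[0.08,-0.054,-0.003,0,-1],[0.088,-0.044,-0.003,0,-1],[0.092,-0.04,-0.003,0,-1],[0.097,-0.036,-0.003,0,-1],[0.102,-0.032,-0.003,0,-1],[0.107,-0.029,-0.003,0,-1]]}}

```text
time: 5.4
ee_pos: [0.5719, 0.2693, 0.1125]
tcp_rot: [64.7, 87.6, 55.4]
wrist_force: [-0.8, -1.7, 5.0]
opening: -0.0
```

```bash
python3 -c "
from to import *
j((.159,0,.1127),(.1611,0,.1093),(.163,0,.107))"; python3 clamp.py
```

```text
t 5.4 tcp [0.5719 0.2693 0.1125] jig 0.1596 -0.0003 psi -9.25 toolx [ 0.023  0.034 -0.999] F [-0.8 -1.7  5. ] open -0.0
(0.159, 0, 0.1127) [-0.0002 -0.0006 -0.0003]
(0.1611, 0, 0.1093) [ 0.0032  0.0014 -0.0003]
(0.163, 0, 0.107) [ 0.0056  0.0032 -0.0004]
scene
+ 0.08 26 jx [0.112 0.117 0.131] jy -0.012
+ 0.095 65 jx [0.113 0.121 0.133] jy -0.001
+ 0.11 36 jx [0.124 0.133 0.148] jy -0.002
+ 0.125 46 jx [0.137 0.147 0.16 ] jy -0.0
+ 0.14 27 jx [0.152 0.163 0.182] jy -0.005
+ 0.155 35 jx [0.144 0.159 0.186] jy -0.005
+ 0.17 25 jx [0.143 0.15  0.167] jy -0.008
+ 0.185 25 jx [0.142 0.154 0.178] jy -0.009
+ 0.2 35 jx [0.126 0.144 0.181] jy -0.01
- 0.08 21 jx [0.085 0.092 0.099] jy -0.014
- 0.095 34 jx [0.074 0.09  0.097] jy -0.005
- 0.11 27 jx [0.006 0.064 0.079] jy -0.005
- 0.125 60 jx [0.006 0.022 0.058] jy 0.001
- 0.14 20 jx [0.026 0.039 0.047] jy -0.004
- 0.155 29 jx [0.019 0.025 0.036] jy 0.002
top
+ 0.08 18 jx [0.111 0.115 0.129] jy 0.007
+ 0.095 38 jx [0.112 0.118 0.132] jy 0.01
+ 0.11 10 jx [0.132 0.138 0.144] jy 0.01
- 0.08 13 jx [0.09  0.099 0.1  ] jy 0.009
- 0.095 38 jx [0.085 0.092 0.099] jy 0.002
- 0.11 38 jx [0.008 0.07  0.083] jy 0.002
- 0.125 54 jx [0.01  0.024 0.07 ] jy 0.003
- 0.14 24 jx [0.025 0.045 0.054] jy 0.002
- 0.155 28 jx [0.024 0.031 0.043] jy 0.003
5.5 [0.57157514 0.26917782 0.11178054] [65.66074462 87.68346805 56.43524636] [-0.04217047 -1.12326701  0.87855825]
```

```bash
python3 - <<'E'
from h import *
c=shot("scene"); a=cv2.resize(c["frame"][130:240,300:420],None,fx=3.3,fy=3.3,interpolation=cv2.INTER_CUBIC)
c=shot("top"); b=cv2.resize(c["frame"][150:240,220:320],None,fx=3.9,fy=3.9,interpolation=cv2.INTER_CUBIC)
o=np.zeros((365,790,3),np.uint8);o[:363,:396]=a;o[:351,398:788]=b
cv2.imwrite("pics/c2.png",o)
E
```

```text
(no output)
```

View pics/c2.png

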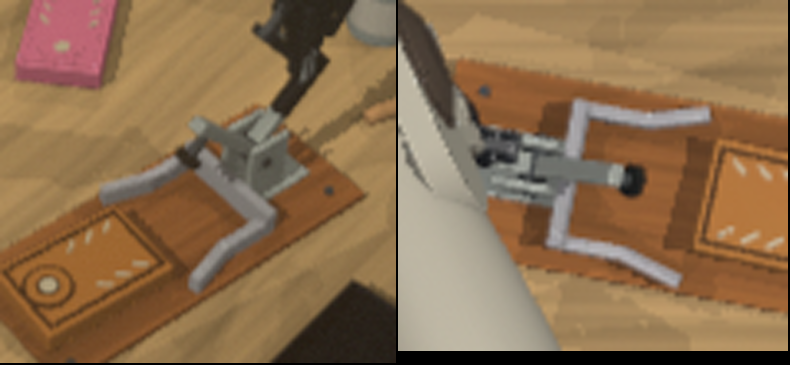

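```bash
python3 - <<'E'
from h import *
c=shot("scene"); K=c["camera_matrix"]
f=cv2.resize(c["frame"][125:200,355:425],None,fx=8,fy=8,interpolation=cv2.INTER_CUBIC)
f=cv2.convertScaleAbs(f,alpha=1.8,beta=20)
import to
def pj(jx,jy,z,col):
    P=np.r_[to.J+jx*to.X+jy*to.Y,z];q=K@(c["R"]@P+c["t"]);u=q[:2]/q[2]
    p=tuple(int(v) for v in ((u-[355,125]+.5)*8));cv2.circle(f,p,4,col,-1);return p
for th,col in((.77,(0,255,0)),(1.1,(0,0,255))):
    a=[pj(.105+r*np.sin(th),0,.07+r*np.cos(th),col) for r in(0,.045,.12)];cv2.line(f,a[1],a[2],col,1)
p,R=to.st();d=p[:2]-to.J
pj(d@to.X,d@to.Y,p[2],(255,0,255));pj(d@to.X,d@to.Y,p[2]+.05,(255,0,255))
cv2.imwrite("pics/c3.png",f)
E
```

```text
t 5.65 tcp [0.5715 0.2688 0.1121] jig 0.159 0.0001 psi -9.26 toolx [ 0.022  0.034 -0.999] F [ 0.5  0.6 -0.5] open -0.0001
```

View pics/c3.png

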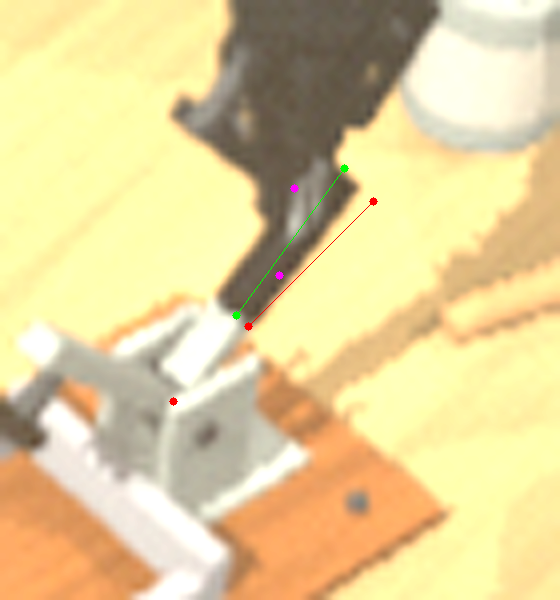

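The overlay confirms the clamp is only about 0.8 rad open. The fingertip sits against the black grip near crop (279,275), so pushing with shut fingers is unreliable. I'll grip the round handle across jig y instead, with a light grip, and carry it along its arc. First I raise, turn about 90° and half-open.

>>> {"method": "apply_moves", "body": {"commands": [[-0.04,0,0,0,-1],[-0.08,0,0,-0.15,-1],[-0.12,0.0,0,-0.3,0],[-0.12,0.0,0,-0.45,0.3],[-0.12,0,0,-0.6,0.3],[-0.12,0,0,-0.75,0.3],[-0.12,0,0,-0.9,0.3],[-0.12,0,0,-1.05,0.3],[-0.12,0,0,-1.2,0.3],[-0.12,0,0,-1.35,0.3],[-0.12,0,0,-1.5,0.3],[-0.12,0,0,-1.565,0.3]]}}

```text
time: 6.85
ee_pos: [0.5688, 0.2645, 0.232]
tcp_rot: [-24.0, 87.7, 56.8]
wrist_force: [0.4, 0.4, -0.4]
opening: 0.0553
```

```bash
python3 -c "
import clamp;clamp.prof()
from to import *
import numpy as np
for th in (.75,.85):
  r=.09;print(th);j((.105+r*np.sin(th),0,.22),(.105+r*np.sin(th),0,.07+r*np.cos(th)-.019))"
```

```text
scene
+ 0.08 26 jx [0.111 0.117 0.129] jy -0.005
+ 0.095 72 jx [0.112 0.121 0.133] jy -0.001
+ 0.11 37 jx [0.126 0.134 0.153] jy -0.002
+ 0.125 41 jx [0.138 0.148 0.161] jy -0.002
+ 0.14 45 jx [0.154 0.164 0.176] jy 0.0
+ 0.155 36 jx [0.17  0.178 0.19 ] jy -0.001
- 0.08 21 jx [0.084 0.091 0.099] jy -0.014
- 0.095 36 jx [0.075 0.088 0.099] jy -0.005
- 0.11 29 jx [0.007 0.058 0.081] jy -0.005
- 0.125 60 jx [0.006 0.026 0.063] jy -0.0
- 0.14 19 jx [0.023 0.038 0.047] jy -0.004
- 0.155 28 jx [0.021 0.026 0.037] jy 0.0
top
+ 0.08 27 jx [0.111 0.116 0.135] jy 0.001
+ 0.095 63 jx [0.112 0.123 0.135] jy 0.003
+ 0.11 28 jx [0.13  0.139 0.147] jy 0.002
+ 0.125 39 jx [0.142 0.152 0.16 ] jy 0.003
+ 0.14 14 jx [0.157 0.162 0.166] jy 0.004
- 0.08 10 jx [0.089 0.096 0.099] jy 0.011
- 0.095 34 jx [0.087 0.093 0.099] jy 0.002
- 0.11 37 jx [0.01  0.074 0.085] jy 0.002
- 0.125 59 jx [0.009 0.023 0.069] jy 0.002
- 0.14 24 jx [0.025 0.046 0.056] jy 0.004
- 0.155 31 jx [0.025 0.032 0.041] jy 0.003
0.75
t 6.95 tcp [0.5688 0.2645 0.232 ] jig 0.1543 0.002 psi 80.47 toolx [ 0.022  0.034 -0.999] F [-0.  -1.1  0.4] open 0.0556
(np.float64(0.16634748840210006), 0, 0.22) [ 0.0125 -0.0018  0.0115]
(np.float64(0.16634748840210006), 0, np.float64(0.11685199819864388)) [ 0.1156 -0.0002  0.0078]
0.85
t 6.95 tcp [0.5688 0.2645 0.232 ] jig 0.1543 0.002 psi 80.47 toolx [ 0.022  0.034 -0.999] F [-0.  -1.1  0.4] open 0.0556
(np.float64(0.17261523646262633), 0, 0.22) [ 0.0127 -0.0018  0.0178]
(np.float64(0.17261523646262633), 0, np.float64(0.11039848312964841)) [ 1.222e-01 -1.000e-04  1.380e-02]
```

>>> {"method": "apply_moves", "body": {"commands": [[0.045,0,0.008,0,0.3],[0.09,0,0.008,0,0.3],[0.122,0,0.008,0,0.3],[0.122,0,0.008,0,-0.3],[0.122,0,0.008,0,-1],[0.122,0,0.008,0,-1],[0.122,0,0.008,0,-1],[0.129,0,0.014,0,-1],[0.136,0,0.0185,0,-1],[0.143,0,0.023,0,-1],[0.15,0,0.026,0,-1],[0.15,0,0.026,0,-1]], "newtons": 25}}

```text
time: 8.15
ee_pos: [0.5772, 0.2961, 0.0852]
tcp_rot: [-25.4, 87.5, 55.0]
wrist_force: [-1.0, 0.1, 0.4]
opening: -0.0002
```

```bash
python3 -c "
import clamp;clamp.prof()
from to import *
st()"|grep -v '^+'
```

```text
scene
- 0.08 33 jx [0.084 0.091 0.098] jy -0.004
- 0.095 33 jx [0.085 0.09  0.1  ] jy -0.005
- 0.11 14 jx [0.08  0.084 0.092] jy -0.004
- 0.125 14 jx [0.073 0.078 0.086] jy -0.005
- 0.14 29 jx [0.031 0.041 0.079] jy -0.004
- 0.155 56 jx [0.031 0.05  0.072] jy -0.001
- 0.17 24 jx [0.055 0.06  0.069] jy -0.004
- 0.185 12 jx [0.055 0.062 0.067] jy 0.001
top
- 0.08 6 jx [0.091 0.094 0.099] jy 0.002
- 0.095 18 jx [0.089 0.095 0.099] jy 0.019
- 0.11 6 jx [0.096 0.098 0.1  ] jy 0.003
- 0.125 7 jx [0.09  0.093 0.094] jy 0.005
- 0.14 16 jx [0.035 0.045 0.087] jy 0.008
- 0.155 52 jx [0.034 0.045 0.081] jy 0.003
- 0.17 23 jx [0.059 0.066 0.076] jy 0.001
- 0.185 10 jx [0.062 0.066 0.07 ] jy 0.003
t 8.25 tcp [0.5774 0.2955 0.0851] jig 0.1863 -0.0014 psi 80.46 toolx [ 0.025  0.035 -0.999] F [-0.5 -0.3  1. ] open -0.0001
```

The arm's end now reads about (jig x 0.062, z 0.18), which is about 1.2 rad, so the clamp is fully open. Next: open the fingers, rise, and travel to the outer end of the panel.

>>> {"method": "apply_moves", "body": {"commands": [[0,0,0,0,0.4],[0,0,0,0,0.4],[0,0,0,0,0.4],[-0.05,0,0,0,0.4],[-0.1,0,0,0,0.4],[-0.15,0,0,0,0.4],[-0.17,0,-0.05,0,0.4],[-0.17,0,-0.1,0,0.4],[-0.17,0,-0.15,0,0.4],[-0.17,0,-0.2,0,0.4],[-0.17,0,-0.25,0,0.4],[-0.17,0,-0.3,0,0.4]]}}

```text
time: 9.45
ee_pos: [0.5233, -0.0044, 0.2437]
tcp_rot: [-26.7, 87.5, 53.8]
wrist_force: [1.0, 0.2, 0.6]
opening: 0.0598
```

```bash
python3 - <<'E'
import clamp; from to import *
clamp.prof()
c=shot("top");f=c["frame"]
cv2.imwrite("pics/t2.png",cv2.resize(f[150:250,215:375],None,fx=5,fy=5,interpolation=cv2.INTER_CUBIC))
j((-.225,0,.23),(-.225,0,.015),(-.20,0,.015),(-.05,0,.015),(-.09,0,.015))
E
```

```text
scene
+ 0.08 46 jx [0.112 0.123 0.141] jy 0.001
+ 0.095 98 jx [0.117 0.139 0.171] jy -0.002
+ 0.11 73 jx [0.16  0.182 0.207] jy -0.002
+ 0.125 20 jx [0.191 0.203 0.211] jy 0.001
- 0.08 36 jx [0.084 0.091 0.098] jy -0.004
- 0.095 29 jx [0.084 0.088 0.097] jy -0.006
- 0.11 12 jx [0.081 0.083 0.092] jy -0.004
- 0.125 16 jx [0.074 0.078 0.087] jy -0.004
- 0.14 25 jx [0.032 0.069 0.082] jy -0.004
- 0.155 63 jx [0.03  0.049 0.07 ] jy -0.001
- 0.17 22 jx [0.056 0.062 0.07 ] jy -0.001
- 0.185 12 jx [0.057 0.061 0.067] jy -0.002
top
+ 0.08 42 jx [0.112 0.12  0.134] jy 0.003
+ 0.095 114 jx [0.116 0.14  0.169] jy 0.001
+ 0.11 83 jx [0.16  0.187 0.212] jy 0.004
+ 0.125 24 jx [0.191 0.207 0.214] jy 0.0
- 0.08 10 jx [0.09  0.096 0.099] jy 0.012
- 0.095 17 jx [0.088 0.093 0.099] jy 0.018
- 0.11 5 jx [0.094 0.098 0.098] jy 0.008
- 0.125 6 jx [0.089 0.093 0.095] jy 0.003
- 0.14 25 jx [0.034 0.045 0.089] jy 0.003
- 0.155 47 jx [0.034 0.048 0.082] jy 0.003
- 0.17 21 jx [0.059 0.064 0.075] jy 0.003
- 0.185 10 jx [0.064 0.069 0.072] jy 0.002
t 9.6 tcp [ 0.5236 -0.0053  0.2438] jig -0.1192 0.0015 psi 80.18 toolx [ 0.025  0.034 -0.999] F [-0.2  0.5  0.2] open 0.0596
(-0.225, 0, 0.23) [ 0.0098 -0.0017 -0.1062]
(-0.225, 0, 0.015) [ 0.2246  0.0024 -0.1144]
(-0.2, 0, 0.015) [ 0.2256  0.0025 -0.0894]
(-0.05, 0, 0.015) [0.2313 0.0032 0.0605]
(-0.09, 0, 0.015) [0.2298 0.003  0.0205]
```

View pics/t2.png

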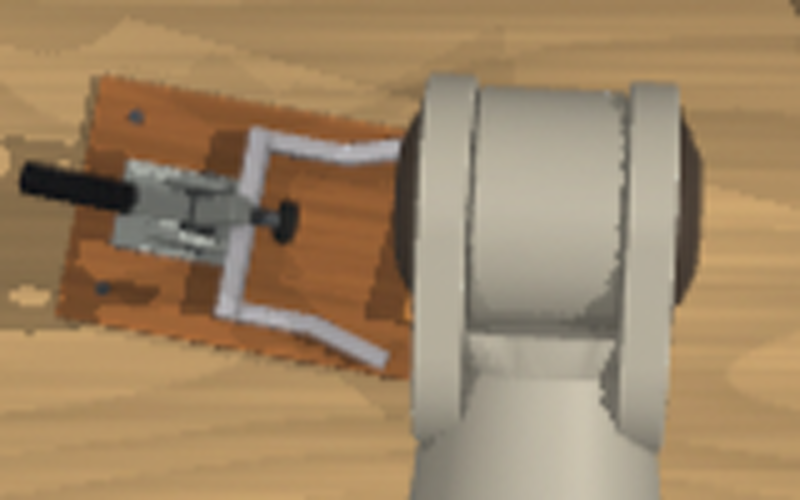

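The picture shows the clamp fully open: handle tipped left at (75,185), pad raised at (288,222). Now I'll go down behind the panel's outer end.

>>> {"method": "apply_moves", "body": {"commands": [[0.005,0,-0.05,0,0.4],[0.01,-0.002,-0.1,0,0.4],[0.05,0,-0.112,0,0.4],[0.1,0,-0.112,0,0.4],[0.15,0.002,-0.114,0,0.4],[0.2,0.002,-0.114,0,0.4],[0.224,0.002,-0.114,0,0.4],[0.225,0.002,-0.114,0,0.4],[0.225,0.002,-0.1,0,0.4],[0.226,0.002,-0.08,0,0.4],[0.226,0.003,-0.06,0,0.4],[0.227,0.003,-0.04,0,0.4]]}}

```text
time: 10.8
ee_pos: [0.5215, -0.0347, 0.0185]
tcp_rot: [-30.8, 87.4, 49.3]
wrist_force: [0.6, 1.0, -0.4]
opening: 0.0599
```

```bash
cat > pan.py <<'E'
from to import *
def pan(n="scene"):
    c=shot(n);w=pts(c);d=w[...,:2]-J;jx=d@X;jy=d@Y
    m=(abs(w[...,2]-.041)<.006)&(abs(jy)<.06)&(jx>-.24)&(jx<.085)
    h=c["frame"].astype(int);m&=(h[...,2]-h[...,0]>40)
    p=np.c_[jx[m],jy[m]].astype(np.float32)
    r=cv2.minAreaRect(p);print(n,len(p),"jig c",np.round(r[0],4),np.round(r[1],4),round(r[2],2),"jx",np.percentile(p[:,0],[1,50,99]).round(4),"jy",np.percentile(p[:,1],[1,99]).round(4))
E
python3 -c "
from pan import *
pan();j((-.11,0,.015),(-.1,0,.015),(-.09,0,.015),(-.086,0,.015))"
```

```text
scene 837 jig c [-0.0993 -0.0014] [0.1054 0.1823] 86.69 jx [-0.1893 -0.1177 -0.0418] jy [-0.0495  0.0509]
t 10.85 tcp [ 0.5219 -0.0325  0.0184] jig -0.1464 -0.0013 psi 80.29 toolx [ 0.03   0.035 -0.999] F [-0.3  2.2  0. ] open 0.0597
(-0.11, 0, 0.015) [0.0049 0.0015 0.0362]
(-0.1, 0, 0.015) [0.0053 0.0015 0.0462]
(-0.09, 0, 0.015) [0.0057 0.0015 0.0562]
(-0.086, 0, 0.015) [0.0058 0.0015 0.0602]
```

```bash
python3 - <<'E'
from to import *
c=shot("scene");K=c["camera_matrix"];f=cv2.resize(c["frame"][150:250,270:400],None,fx=6,fy=6,interpolation=cv2.INTER_CUBIC)
p,R=st()
for s in(-.037,0,.037):
  for b in (0,.02):
    P=p+R@np.array([-b,s,0]);q=K@(c["R"]@P+c["t"]);u=(q[:2]/q[2]-[270,150]+.5)*6
    cv2.circle(f,tuple(int(v) for v in u),3,(255,0,255) if b==0 else (0,255,0),-1)
cv2.imwrite("pics/p3.png",f)
W=pts(c);d=W[...,:2]-J;jx=d@X
m=(abs(jx+.15)<.06)&(abs(d@Y)<.07)&(W[...,2]>.05)&(W[...,2]<.15)
for z in np.arange(.05,.13,.01):
    k=m&(abs(W[...,2]-z)<.005)
    if k.sum()>2: print(round(z,3),k.sum(),np.percentile(jx[k],[5,50,95]).round(3),np.percentile((d@Y)[k],[5,50,95]).round(3))
E
```

```text
t 10.9 tcp [ 0.5215 -0.0338  0.0182] jig -0.1477 -0.0012 psi 80.35 toolx [ 0.029  0.035 -0.999] F [-0.6 -0.7 -0.2] open 0.0599
0.06 15 [-0.158 -0.151 -0.142] [-0.038  0.029  0.032]
0.07 25 [-0.16  -0.153 -0.14 ] [-0.043  0.029  0.033]
0.08 23 [-0.161 -0.157 -0.144] [-0.044  0.028  0.033]
0.09 17 [-0.161 -0.156 -0.147] [-0.04   0.031  0.035]
0.1 15 [-0.163 -0.162 -0.152] [-0.042  0.035  0.047]
0.11 41 [-0.164 -0.161 -0.143] [-0.061 -0.041  0.055]
0.12 39 [-0.167 -0.159 -0.141] [-0.062 -0.031  0.056]
```

View pics/p3.png

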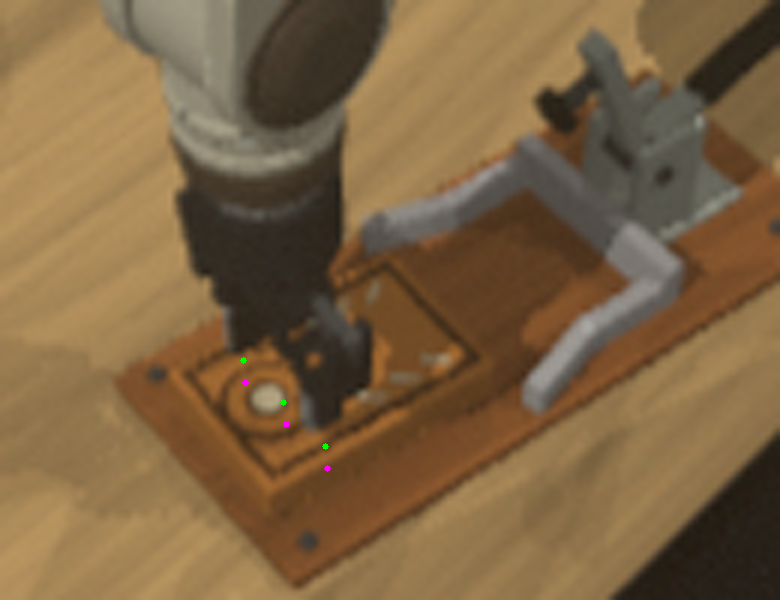

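The picture shows the fingertips hovering above the panel, with the tip bottom at about (315,427). They sit roughly 4 cm higher than the reported TCP, i.e. about z 0.057, so the reported tool origin lies well beyond the real tips. The panel has not moved. I'll back out, go lower in stages and check with depth.

>>> {"method": "apply_moves", "body": {"commands": [[-0.005,0,-0.04,0,0.4],[-0.005,0,-0.08,0,0.4],[-0.005,0,-0.08,0,0.4],[0.015,0,-0.08,0,0.4],[0.024,0,-0.08,0,0.4],[0.024,0,-0.08,0,0.4]]}}

```text
time: 11.5
ee_pos: [0.5084, -0.1113, -0.0093]
tcp_rot: [-29.0, 87.4, 51.4]
wrist_force: [0.1, -0.2, -0.4]
opening: 0.0596
```

```bash
cat > tip.py <<'E'
from to import *
def tip(n="scene"):
    p,R=st();c=shot(n);W=pts(c);L=(W-p)@R   # tool coords
    m=(abs(L[...,1])<.06)&(abs(L[...,2])<.02)&(L[...,0]>-.12)&(L[...,0]<.03)&(c["frame"].max(-1)<110)
    for s,k in(("y<0",m&(L[...,1]<0)),("y>0",m&(L[...,1]>0))):
        q=L[k]
        if len(q): print(n,s,len(q),"tool x max/99/95",np.sort(q[:,0])[-4:].round(4),"y",np.percentile(q[:,1],[5,50,95]).round(3),"z world min",np.sort(W[k][:,2])[:4].round(4))
E
python3 -c "
from tip import *
tip();tip('top')"
```

```text
t 11.5 tcp [ 0.5084 -0.1113 -0.0093] jig -0.2262 -0.0012 psi 80.37 toolx [ 0.028  0.035 -0.999] F [ 0.1 -0.2 -0.4] open 0.0596
scene y<0 99 tool x max/99/95 [-0.0087 -0.0084 -0.0076 -0.0064] y [-0.059 -0.036 -0.02 ] z world min [-0.0015 -0.0012 -0.0001  0.0005]
scene y>0 47 tool x max/99/95 [-0.0377 -0.0122 -0.0102 -0.0075] y [0.023 0.031 0.039] z world min [-0.0018  0.0001  0.0024  0.0278]
t 11.55 tcp [ 0.5088 -0.1113 -0.0086] jig -0.2262 -0.0016 psi 80.38 toolx [ 0.029  0.035 -0.999] F [-0.4  0.4  1.5] open 0.0601
```

The real tips are about 38 mm behind the reported TCP at this opening, at z ≈ 0.028. I'll lower 6 mm and push along jig +x.

>>> {"method": "apply_moves", "body": {"commands": [[0.006,0.001,0,0,0.4],[0.006,0.001,0.012,0,0.4],[0.007,0.001,0.024,0,0.4],[0.008,0.001,0.036,0,0.4],[0.008,0.001,0.048,0,0.4],[0.009,0.001,0.06,0,0.4],[0.009,0.001,0.074,0,0.4],[0.01,0.001,0.088,0,0.4],[0.01,0.001,0.1,0,0.4],[0.011,0.001,0.112,0,0.4],[0.011,0.001,0.12,0,0.4],[0.012,0.001,0.125,0,0.4]]}}

```text
time: 12.8
ee_pos: [0.5295, 0.013, -0.0152]
tcp_rot: [-31.1, 87.4, 49.3]
wrist_force: [-1.3, -4.2, 3.9]
opening: 0.0598
```

```bash
python3 -c "
from pan import *
st();pan()"
```

```text
t 12.8 tcp [ 0.5295  0.013  -0.0152] jig -0.1001 -0.0013 psi 80.42 toolx [ 0.03   0.034 -0.999] F [-1.3 -4.2  3.9] open 0.0598
scene 708 jig c [-0.0147  0.0018] [0.2007 0.1014] 2.32 jx [-0.0892  0.0015  0.0562] jy [-0.0459  0.0495]
```

>>> {"method": "apply_moves", "body": {"commands": [[0,0.001,0.005,0,0.4],[0.001,0.001,0.009,0,0.4],[0.001,0.001,0.012,0,0.4],[0.001,0.001,0.015,0,0.4],[0.001,0.001,0.017,0,0.4],[0.001,0.001,0.017,0,0.4]]}}

```text
time: 13.45
ee_pos: [0.5307, 0.0274, -0.0159]
tcp_rot: [-34.8, 87.7, 45.4]
wrist_force: [-4.5, -19.6, 4.5]
opening: 0.0596
```

```bash
python3 -c "
from pan import *
st();pan();pan('top')"
```

```text
t 13.45 tcp [ 0.5307  0.0274 -0.0159] jig -0.0858 -0.0 psi 80.3 toolx [ 0.028  0.029 -0.999] F [ -4.5 -19.6   4.5] open 0.0596
scene 681 jig c [0.0017 0.0045] [0.1053 0.1593] 87.0 jx [-0.069   0.0153  0.07  ] jy [-0.0452  0.0513]
top 487 jig c [0.0311 0.0048] [0.0995 0.0878] 89.75 jx [-0.0094  0.035   0.0746] jy [-0.0439  0.0537]
```

The panel is seated: 20 N push reaction, outer end at about jig x -0.074 as predicted. Next I back off, rise, shut the fingers and go above the hinge. From there I'll push the clamp's arm over and down with the fingertips.

>>> {"method": "apply_moves", "body": {"commands": [[0,0,-0.03,0,0.4],[-0.02,0,-0.03,0,0.4],[-0.07,0,-0.03,0,-1],[-0.12,0,-0.03,0,-1],[-0.17,0,-0.03,0,-1],[-0.21,0,-0.02,0,-1],[-0.21,0,0.03,0,-1],[-0.21,0,0.08,0,-1],[-0.21,0,0.13,0,-1],[-0.21,0,0.18,0,-1],[-0.21,0,0.195,0,-1],[-0.21,0,0.195,0,-1]]}}

```text
time: 14.75
ee_pos: [0.5574, 0.2158, 0.1996]
tcp_rot: [-32.8, 87.7, 47.6]
wrist_force: [0.6, -0.7, -0.6]
opening: 0.0
```

```bash
python3 -c "
from tip import *
from pan import pan
tip();pan();pan('top')
d=.031
j(*[(x+.001,.001,z-d) for x,z in [(.105,.18),(.105,.1564),(.09,.1564),(.0733,.1495),(.0583,.1394),(.0457,.1266),(.0358,.1115),(.0292,.0948),(.0275,.0877),(.026,.0815)]])"
```

```text
t 14.75 tcp [0.5574 0.2158 0.1996] jig 0.1044 0.0051 psi 80.48 toolx [ 0.027  0.029 -0.999] F [ 0.6 -0.7 -0.6] open 0.0
scene y<0 186 tool x max/99/95 [-0.0402 -0.0397 -0.0352 -0.0348] y [-0.049 -0.014 -0.003] z world min [0.2342 0.2348 0.239  0.2398]
scene y>0 141 tool x max/99/95 [-0.0456 -0.0451 -0.0435 -0.0356] y [0.003 0.021 0.049] z world min [0.2349 0.2427 0.2442 0.2448]
scene 1007 jig c [ 0.0033 -0.001 ] [0.1638 0.1151] 0.63 jx [-0.0771 -0.0052  0.0701] jy [-0.045   0.0538]
top 1053 jig c [0.0011 0.0046] [0.149  0.0999] 0.05 jx [-0.0717 -0.0024  0.0735] jy [-0.0439  0.0535]
t 14.9 tcp [0.5575 0.2125 0.2004] jig 0.1012 0.0044 psi 80.26 toolx [ 0.028  0.029 -0.999] F [ 0.1 -0.2 -0. ] open -0.0001
(0.106, 0.001, 0.149) [ 0.0516 -0.0023  0.0031]
(0.106, 0.001, 0.1254) [ 0.0752 -0.0017  0.0023]
(0.091, 0.001, 0.1254) [ 0.0747 -0.0018 -0.0127]
(0.0743, 0.001, 0.1185) [ 0.0811 -0.0017 -0.0296]
(0.0593, 0.001, 0.1084) [ 0.0907 -0.0015 -0.0449]
(0.0467, 0.001, 0.09559999999999999) [ 0.103  -0.0012 -0.0579]
(0.0368, 0.001, 0.0805) [ 0.1178 -0.0009 -0.0683]
(0.0302, 0.001, 0.0638) [ 0.1343 -0.0006 -0.0755]
(0.0285, 0.001, 0.0567) [ 0.1413 -0.0004 -0.0774]
(0.027, 0.001, 0.0505) [ 0.1474 -0.0003 -0.0791]
```

>>> {"method": "apply_moves", "body": {"commands": [[0.04,-0.002,0.003,0,-1],[0.076,-0.002,0.002,0,-1],[0.077,-0.002,0.002,0,-1],[0.077,-0.002,-0.005,0,-1],[0.077,-0.002,-0.013,0,-1],[0.08,-0.002,-0.022,0,-1],[0.083,-0.002,-0.03,0,-1],[0.088,-0.002,-0.037,0,-1],[0.093,-0.002,-0.045,0,-1],[0.099,-0.001,-0.052,0,-1],[0.105,-0.001,-0.058,0,-1],[0.112,-0.001,-0.063,0,-1]]}}

```text
time: 16.1
ee_pos: [0.5508, 0.1528, 0.0859]
tcp_rot: [-34.5, 87.7, 45.7]
wrist_force: [1.1, -0.1, 4.9]
opening: 0.0002
```

```bash
python3 -c "
from tip import *
import clamp
d=.033
j(*[(x+.001,.001,z-d) for x,z in [(.0457,.1266),(.0358,.1115),(.0292,.0948),(.0275,.0877),(.026,.0815)]])
clamp.prof()"
```

```text
t 16.1 tcp [0.5508 0.1528 0.0859] jig 0.0412 0.0011 psi 80.24 toolx [ 0.028  0.028 -0.999] F [ 1.1 -0.1  4.9] open 0.0002
(0.0467, 0.001, 0.09359999999999999) [-0.0076 -0.0002  0.0058]
(0.0368, 0.001, 0.0785) [ 0.0072  0.0001 -0.0046]
(0.0302, 0.001, 0.061799999999999994) [ 0.0237  0.0004 -0.0118]
(0.0285, 0.001, 0.0547) [ 0.0307  0.0006 -0.0137]
(0.027, 0.001, 0.0485) [ 0.0369  0.0007 -0.0154]
scene
+ 0.08 13 jx [0.11  0.121 0.131] jy -0.019
+ 0.095 31 jx [0.111 0.116 0.131] jy -0.014
+ 0.11 24 jx [0.112 0.117 0.126] jy -0.003
+ 0.125 28 jx [0.118 0.123 0.136] jy -0.003
+ 0.14 34 jx [0.125 0.132 0.145] jy -0.003
+ 0.155 30 jx [0.132 0.139 0.148] jy 0.0
+ 0.17 43 jx [0.141 0.149 0.164] jy -0.002
+ 0.185 9 jx [0.149 0.153 0.157] jy 0.003
- 0.08 56 jx [-0.001  0.087  0.098] jy -0.004
- 0.095 95 jx [-0.003  0.058  0.097] jy -0.002
- 0.11 28 jx [0.013 0.034 0.058] jy -0.004
- 0.125 60 jx [0.001 0.014 0.033] jy 0.0
- 0.14 30 jx [0.017 0.031 0.045] jy -0.003
- 0.155 18 jx [0.025 0.029 0.033] jy -0.005
- 0.17 52 jx [0.024 0.027 0.046] jy -0.008
- 0.185 38 jx [0.02  0.025 0.048] jy -0.011
- 0.2 18 jx [0.018 0.023 0.028] jy -0.005
top
- 0.08 10 jx [-0.003  0.002  0.007] jy -0.0
- 0.095 5 jx [-0.001  0.     0.003] jy -0.002
- 0.125 3 jx [0.004 0.004 0.007] jy -0.004
```

The clamp is following, now near 0.45 rad. I'll carry on down.

>>> {"method": "apply_moves", "body": {"commands": [[0.007,0,-0.005,0,-1],[0.013,0,-0.008,0,-1],[0.019,0,-0.01,0,-1],[0.024,0,-0.012,0,-1],[0.028,0,-0.013,0,-1],[0.031,0,-0.014,0,-1],[0.034,0,-0.015,0,-1],[0.036,0,-0.015,0,-1],[0.036,0,-0.015,0,-1]]}}

```text
time: 17.1
ee_pos: [0.5489, 0.1406, 0.0553]
tcp_rot: [-33.7, 87.4, 46.5]
wrist_force: [-22.2, 3.9, 51.3]
opening: -0.0002
```

```bash
python3 -c "
from pan import *
import clamp
st();pan();clamp.prof()"
```

```text
t 17.1 tcp [0.5489 0.1406 0.0553] jig 0.0289 0.001 psi 80.29 toolx [ 0.031  0.032 -0.999] F [-22.2   3.9  51.3] open -0.0002
scene 841 jig c [-0.0041 -0.0023] [0.1138 0.1524] 87.59 jx [-0.0773 -0.0193  0.0679] jy [-0.0449  0.0531]
scene
+ 0.08 14 jx [0.114 0.123 0.131] jy -0.019
+ 0.095 18 jx [0.11  0.119 0.132] jy -0.016
+ 0.125 3 jx [0.111 0.113 0.114] jy -0.006
+ 0.14 4 jx [0.113 0.115 0.116] jy -0.006
+ 0.155 3 jx [0.113 0.114 0.115] jy -0.006
+ 0.17 10 jx [0.111 0.113 0.119] jy -0.006
+ 0.185 24 jx [0.111 0.118 0.124] jy -0.001
- 0.08 91 jx [-0.01   0.059  0.098] jy -0.004
- 0.095 68 jx [-0.01   0.015  0.098] jy -0.002
- 0.11 32 jx [0.016 0.02  0.099] jy -0.002
- 0.125 23 jx [0.014 0.018 0.1  ] jy 0.001
- 0.14 56 jx [0.012 0.015 0.051] jy -0.009
- 0.155 35 jx [0.007 0.012 0.036] jy -0.007
- 0.17 34 jx [0.006 0.009 0.016] jy 0.001
- 0.185 41 jx [0.003 0.01  0.014] jy -0.011
- 0.2 13 jx [0.005 0.012 0.013] jy -0.014
top
```

The pad bears on the panel with about 51 N of down-force, clamp at about 0.1 rad. I'll release upward and turn toward the scanner.

>>> {"method": "apply_moves", "body": {"commands": [[-0.02,0,0,0,-1],[-0.06,0,0,0,-1],[-0.11,0,0,0,0],[-0.16,0,0,0,0.4],[-0.19,0,0,0.15,0.4],[-0.19,0,-0.05,0.3,0.4],[-0.19,0,-0.1,0.45,0.4],[-0.19,0,-0.15,0.6,0.4],[-0.19,0,-0.2,0.75,0.4],[-0.19,0,-0.25,0.9,0.4],[-0.19,0,-0.3,1.05,0.4],[-0.19,0,-0.35,1.2,0.4]]}}

```text
time: 18.45
ee_pos: [0.483, -0.2124, 0.2317]
tcp_rot: [35.5, 87.5, 46.7]
wrist_force: [1.0, 0.6, -0.7]
opening: 0.0599
```

```bash
python3 - <<'E'
from pan import *
import clamp
pan();pan("top");clamp.prof()
w((.538,-.402,.20),(.538,-.402,.05),(.538,-.402,-.026))
E
```

```text
scene 845 jig c [-0.0038  0.0022] [0.1046 0.1507] 88.29 jx [-0.0774 -0.0183  0.0673] jy [-0.0451  0.0528]
top 962 jig c [0.0009 0.0047] [0.0998 0.1494] 89.92 jx [-0.0724 -0.0077  0.0736] jy [-0.044   0.0536]
scene
+ 0.08 9 jx [0.112 0.122 0.132] jy -0.019
+ 0.095 20 jx [0.111 0.121 0.133] jy -0.017
+ 0.125 4 jx [0.111 0.112 0.113] jy -0.007
+ 0.14 6 jx [0.111 0.113 0.12 ] jy -0.005
+ 0.155 7 jx [0.111 0.112 0.116] jy -0.006
+ 0.17 10 jx [0.111 0.113 0.118] jy -0.006
+ 0.185 28 jx [0.11  0.116 0.125] jy -0.001
- 0.08 154 jx [-0.01   0.062  0.098] jy -0.0
- 0.095 75 jx [-0.008  0.025  0.098] jy 0.002
- 0.11 4 jx [0.098 0.099 0.1  ] jy 0.003
- 0.125 8 jx [0.097 0.099 0.1  ] jy 0.003
top
+ 0.08 9 jx [0.111 0.123 0.132] jy 0.02
+ 0.095 33 jx [0.112 0.122 0.135] jy -0.014
+ 0.14 3 jx [0.111 0.113 0.115] jy -0.007
+ 0.17 5 jx [0.112 0.114 0.117] jy 0.011
+ 0.185 34 jx [0.111 0.12  0.129] jy 0.002
- 0.08 139 jx [0.003 0.058 0.098] jy 0.002
- 0.095 62 jx [-0.006  0.022  0.099] jy 0.003
t 18.65 tcp [ 0.4834 -0.2115  0.2314] jig -0.3293 0.0068 psi 11.36 toolx [ 0.029  0.032 -0.999] F [ 0.6 -0.3  0.2] open 0.0595
(0.538, -0.402, 0.2) [ 0.0268 -0.1983  0.0149]
(0.538, -0.402, 0.05) [ 0.1766 -0.2022  0.0096]
(0.538, -0.402, -0.026) [ 0.2526 -0.2042  0.0069]
```

>>> {"method": "apply_moves", "body": {"commands": [[0.01,-0.05,0.004,0.05,0.4],[0.02,-0.1,0.008,0.11,0.4],[0.026,-0.15,0.013,0.111,0.4],[0.027,-0.198,0.015,0.111,0.4],[0.06,-0.199,0.014,0.111,0.4],[0.11,-0.2,0.012,0.111,0.4],[0.16,-0.202,0.01,0.111,0.4],[0.2,-0.203,0.009,0.111,0.4],[0.22,-0.203,0.008,0.111,0.4],[0.22,-0.203,0.008,0.111,0.4]]}}

```text
time: 19.65
ee_pos: [0.5367, -0.3987, 0.0025]
tcp_rot: [51.6, 87.5, 56.7]
wrist_force: [0.3, 0.6, 0.3]
opening: 0.06
```

```bash
python3 - <<'E'
from tip import *
tip()
w((.538,-.402,-.026))
c=shot("scene");f=c["frame"]
cv2.imwrite("pics/s1.png",cv2.resize(f[235:345,170:290],None,fx=5,fy=5,interpolation=cv2.INTER_CUBIC))
E
```

```text
t 19.65 tcp [ 0.5367 -0.3987  0.0025] jig -0.5049 -0.077 psi 5.16 toolx [ 0.024  0.037 -0.999] F [0.3 0.6 0.3] open 0.06
scene y<0 408 tool x max/99/95 [-0.0014 -0.0013 -0.001   0.0001] y [-0.053 -0.033 -0.004] z world min [0.0007 0.0022 0.0023 0.0024]
scene y>0 332 tool x max/99/95 [0.0063 0.0066 0.0067 0.0069] y [0.003 0.034 0.056] z world min [-0.0021 -0.002  -0.002  -0.0017]
t 19.7 tcp [ 0.5378 -0.3998  0.0054] jig -0.5058 -0.0782 psi 5.14 toolx [ 0.027  0.034 -0.999] F [ 0.1 -0.9 -0.5] open 0.0595
(0.538, -0.402, -0.026) [ 0.0313 -0.0032 -0.0009]
```

View pics/s1.png

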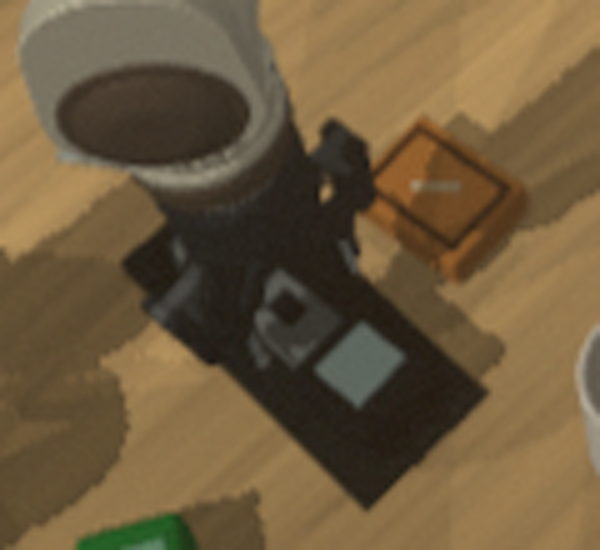

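The picture shows the fingers straddling the scanner's grip bar just behind the head, clear of the offcut. Lower and grip.

>>> {"method": "apply_moves", "body": {"commands": [[0.015,-0.003,-0.001,0,0.4],[0.028,-0.003,-0.001,0,0.4],[0.031,-0.003,-0.001,0,0.4],[0.031,-0.003,-0.001,0,0],[0.031,-0.003,-0.001,0,-1],[0.031,-0.003,-0.001,0,-1],[0.031,-0.003,-0.001,0,-1],[0.031,-0.003,-0.001,0,-1],[0.031,-0.003,-0.001,0,-1]], "newtons": 40}}

```text
time: 20.65
ee_pos: [0.5391, -0.4031, -0.0231]
tcp_rot: [41.3, 87.5, 46.4]
wrist_force: [-0.3, 0.3, 3.6]
opening: 0.0315
```

>>> {"method": "apply_moves", "body": {"commands": [[-0.03,0,0,0,-1],[-0.08,0,0,0,-1],[-0.13,0.01,0,0,-1],[-0.135,0.05,0,0,-1],[-0.135,0.1,0,0,-1],[-0.135,0.15,-0.003,0,-1],[-0.135,0.2,-0.005,0,-1],[-0.135,0.25,-0.006,0,-1],[-0.135,0.3,-0.007,0,-1],[-0.135,0.35,-0.008,0,-1],[-0.135,0.39,-0.01,0,-1],[-0.135,0.42,-0.01,0,-1]]}}

```text
time: 21.85
ee_pos: [0.4863, 0.0121, 0.1235]
tcp_rot: [41.7, 87.5, 46.9]
wrist_force: [1.5, -1.5, -1.3]
opening: 0.0311
```

```bash
python3 - <<'E'
from tip import *
p,R=st();c=shot("top");W=pts(c)
# scanner head: points in front of the tool
L=(W-p)@R
m=(L[...,0]>-.09)&(L[...,0]<0)&(abs(L[...,1])<.04)&(L[...,2]>.03)&(L[...,2]<.1)
for n in("top","scene"):
    if n=="scene": c=shot(n);W=pts(c);L=(W-p)@R;m=(L[...,0]>-.09)&(L[...,0]<0.0)&(abs(L[...,1])<.04)&(L[...,2]>.03)&(L[...,2]<.1)
    q=W[m];print(n,len(q),"z",np.percentile(q[:,2],[5,50,95]).round(4),"x",np.percentile(q[:,0],[1,50,99]).round(4),"y",np.percentile(q[:,1],[1,50,99]).round(4))
E
```

```text
t 21.85 tcp [0.4863 0.0121 0.1235] jig -0.1083 0.0412 psi 5.19 toolx [ 0.03   0.032 -0.999] F [ 1.5 -1.5 -1.3] open 0.0311
top 97 z [0.1866 0.1928 0.1979] x [0.5546 0.5616 0.5714] y [-0.0068  0.0177  0.0454]
scene 445 z [0.1629 0.1932 0.1983] x [0.5151 0.549  0.5714] y [-0.0126  0.0069  0.0435]
```

>>> {"method": "apply_moves", "body": {"commands": [[0.012,0.025,0,0,-1],[0.024,0.045,-0.001,0,-1],[0.032,0.053,-0.001,0,-1],[0.032,0.053,-0.001,0,-1],[0.032,0.053,-0.001,0,-1],[0.032,0.053,-0.001,0,-1],[0.032,0.053,-0.001,0,-1],[0.032,0.053,-0.001,0,-1],[0.032,0.053,-0.001,0,-1],[0.032,0.053,-0.001,0,-1],[0.032,0.053,-0.001,0,-1],[0.032,0.053,-0.001,0,-1]]}}

```text
time: 23.15
ee_pos: [0.4816, 0.0666, 0.0932]
tcp_rot: [42.1, 87.5, 47.4]
wrist_force: [-1.2, -0.6, -2.4]
opening: 0.0316
```

```bash
python3 - <<'E'
from pan import *
p,R=st()
for n in("top","scene"):
    c=shot(n);W=pts(c);L=(W-p)@R;m=(L[...,0]>-.09)&(L[...,0]<0.0)&(abs(L[...,1])<.04)&(L[...,2]>.03)&(L[...,2]<.1)
    q=W[m];print(n,len(q),"z",np.percentile(q[:,2],[5,50,95]).round(4),"x",np.percentile(q[:,0],[1,50,99]).round(4),"y",np.percentile(q[:,1],[1,50,99]).round(4))
print(cams.spot_in("medallion","scene"))
pan()
cv2.imwrite("pics/h.png",cv2.resize(c["frame"][130:250,270:420],None,fx=5,fy=5,interpolation=cv2.INTER_CUBIC))
E
```

```text
t 23.15 tcp [0.4816 0.0666 0.0932] jig -0.0554 0.055 psi 5.34 toolx [ 0.03   0.033 -0.999] F [-1.2 -0.6 -2.4] open 0.0316
top 92 z [0.1566 0.1623 0.1669] x [0.5478 0.5572 0.5673] y [0.0493 0.0745 0.0999]
scene 411 z [0.1322 0.1627 0.1678] x [0.5102 0.5437 0.567 ] y [0.0388 0.0576 0.0955]
[{'rect': [304.7, 127.8, 318.8, 156.3], 'confidence': 0.74}, {'rect': [284.1, 289.0, 317.1, 334.3], 'confidence': 0.67}, {'rect': [320.0, 178.1, 377.8, 218.8], 'confidence': 0.56}]
scene 784 jig c [-0.0032  0.004 ] [0.1009 0.1504] 88.95 jx [-0.0773 -0.0245  0.0683] jy [-0.0447  0.0523]
```

View pics/h.png

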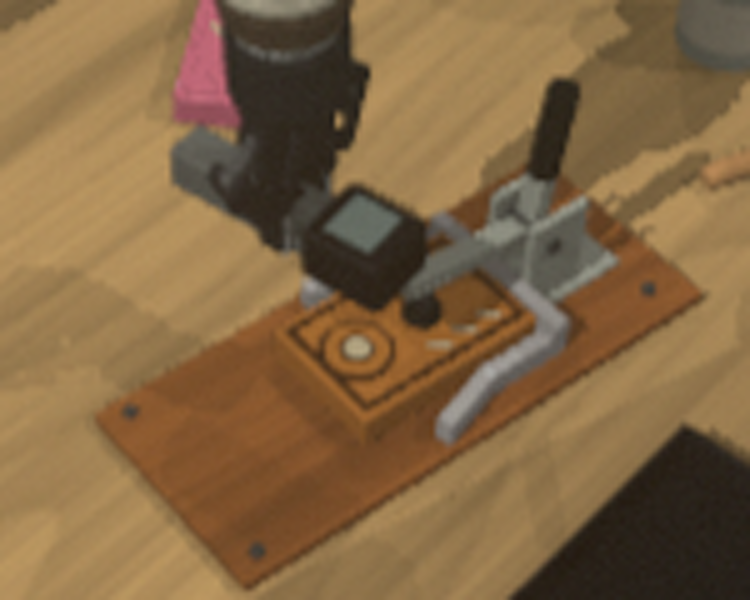

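The picture shows the clamp shut with its pad on the panel. The scanner is level above, and the medallion centre is at crop (358,347). I'll check its world position against the eye.

```bash
python3 - <<'E'
from to import *
c=shot("scene")
m=ray(c,(270+358/5-.4,130+347/5-.4),.04);print("medallion",m)
p,R=st(); print("eye est from TCP",p[:2]+[.052,.006])
g=ray(c,(270+363/5-.4,130+219/5-.4),.163);print("head glass",g)
E
```

```text
medallion [0.53066087 0.07317776 0.04      ]
t 23.4 tcp [0.4816 0.0666 0.0932] jig -0.0553 0.055 psi 5.34 toolx [ 0.03   0.033 -0.999] F [-0.9 -0.1 -1.6] open 0.0318
eye est from TCP [0.53356743 0.07259847]
head glass [0.52947512 0.07315068 0.163     ]
```

The eye is within about 4 mm of the medallion and about 8 cm above it. Hold still longer.

>>> {"method": "apply_moves", "body": {"commands": [[0,0,0,0,-1],[0,0,0,0,-1],[0,0,0,0,-1],[0,0,0,0,-1],[0,0,0,0,-1],[0,0,0,0,-1],[0,0,0,0,-1],[0,0,0,0,-1],[0,0,0,0,-1],[0,0,0,0,-1],[0,0,0,0,-1],[0,0,0,0,-1]]}}

```text
time: 24.6
ee_pos: [0.4816, 0.0666, 0.0932]
tcp_rot: [42.0, 87.5, 47.4]
wrist_force: [-1.1, -0.2, -0.3]
opening: 0.0316
```

```bash
python3 -c "
from to import *
w((.4816,.0666,.13),(.528,-.40,.13),(.528,-.40,.0),(.528,-.40,-.0215))"
```

```text
t 24.6 tcp [0.4816 0.0666 0.0932] jig -0.0553 0.055 psi 5.34 toolx [ 0.03   0.033 -0.999] F [-1.1 -0.2 -0.3] open 0.0316
(0.4816, 0.0666, 0.13) [-0.0368  0.0011  0.0012]
(0.528, -0.4, 0.13) [-0.0506 -0.4676  0.004 ]
(0.528, -0.4, 0.0) [ 7.930e-02 -4.715e-01 -3.000e-04]
(0.528, -0.4, -0.0215) [ 0.1007 -0.4721 -0.001 ]
```

>>> {"method": "apply_moves", "body": {"commands": [[-0.03,-0.01,0.001,0,-1],[-0.04,-0.055,0.001,0,-1],[-0.04,-0.1,0.001,0,-1],[-0.04,-0.15,0.001,0,-1],[-0.045,-0.2,0.002,0,-1],[-0.05,-0.25,0.002,0,-1],[-0.05,-0.3,0.002,0,-1],[-0.05,-0.35,0.003,0.03,-1],[-0.05,-0.4,0.004,0.07,-1],[-0.05,-0.44,0.004,0.07,-1],[-0.05,-0.468,0.004,0.07,-1],[-0.04,-0.468,0.004,0.07,-1]]}}

```text
time: 25.8
ee_pos: [0.5282, -0.4039, 0.119]
tcp_rot: [44.5, 87.5, 45.7]
wrist_force: [-1.1, 0.9, -2.3]
opening: 0.0318
```

```bash
python3 -c "
from to import *
w((.528,-.40,.0),(.528,-.40,-.0215),(.528,-.4,-.0235))"
```

```text
t 25.8 tcp [ 0.5282 -0.4039  0.119 ] jig -0.5115 -0.0695 psi 1.14 toolx [ 0.031  0.031 -0.999] F [-1.1  0.9 -2.3] open 0.0318
(0.528, -0.4, 0.0) [ 0.119   0.0002 -0.0039]
(0.528, -0.4, -0.0215) [ 0.1404 -0.0004 -0.0046]
(0.528, -0.4, -0.0235) [ 0.1424 -0.0005 -0.0046]
```

>>> {"method": "apply_moves", "body": {"commands": [[0.05,0,-0.003,0,-1],[0.09,0,-0.004,0,-1],[0.12,0,-0.004,0,-1],[0.132,0,-0.004,0,-1],[0.139,0,-0.005,0,-1],[0.142,0,-0.005,0,-1],[0.142,0,-0.005,0,-1],[0.142,0,-0.005,0,0],[0.142,0,-0.005,0,0.4],[0.142,0,-0.005,0,0.4],[0.142,0,-0.005,0,0.4],[0.12,0,-0.005,0,0.4]]}}

```text
time: 27.0
ee_pos: [0.5254, -0.399, -0.0038]
tcp_rot: [51.0, 87.5, 52.2]
wrist_force: [0.1, 0.2, -0.6]
opening: 0.0594
```

>>> {"method": "apply_moves", "body": {"commands": [[-0.04,0,0,0,0.4],[-0.09,0,0,0,0.4],[-0.14,0,0,0,0.4],[-0.17,0,-0.05,0,0.4],[-0.17,0,-0.1,0,0.4],[-0.17,0,-0.15,0,0.4],[-0.17,0,-0.2,0,0.4],[-0.17,0,-0.2,0,0.4]]}}

```text
time: 27.8
ee_pos: [0.3171, -0.4087, 0.1614]
tcp_rot: [50.6, 87.6, 51.6]
wrist_force: [1.3, -1.3, -0.1]
opening: 0.0597
```

```bash
python3 - <<'E'
from pan import *
import clamp
st();pan();pan("top");clamp.prof()
for n in("top","scene"):
    c=shot(n);w=pts(c);m=(w[...,2]>.03)&(abs(w[...,0]-.52)<.13)&(abs(w[...,1]+.4)<.055)&(w[...,2]<.07)
    r=cv2.minAreaRect(w[m][:,:2].astype(np.float32));print(n,r,np.percentile(w[m][:,2],[5,50,95]).round(3))
    if n=="top": T=c
a=cv2.resize(T["frame"][150:250,215:465],None,fx=3.2,fy=3.2,interpolation=cv2.INTER_CUBIC);cv2.imwrite("pics/end.png",a)
E
```

```text
t 27.8 tcp [ 0.3171 -0.4087  0.1614] jig -0.5514 0.1379 psi 0.97 toolx [ 0.027  0.033 -0.999] F [ 1.3 -1.3 -0.1] open 0.0597
scene 851 jig c [0.0018 0.0031] [0.1057 0.162 ] 88.27 jx [-0.0771 -0.0162  0.0681] jy [-0.0453  0.0539]
top 989 jig c [0.0007 0.005 ] [0.1495 0.1004] 0.27 jx [-0.0724 -0.0072  0.0735] jy [-0.0441  0.0539]
scene
+ 0.08 17 jx [0.111 0.12  0.131] jy -0.018
+ 0.095 18 jx [0.11  0.12  0.131] jy -0.016
+ 0.14 5 jx [0.11  0.113 0.115] jy -0.006
+ 0.155 7 jx [0.111 0.112 0.116] jy -0.007
+ 0.17 8 jx [0.11  0.115 0.12 ] jy -0.006
+ 0.185 26 jx [0.111 0.118 0.122] jy -0.001
- 0.08 152 jx [-0.009  0.062  0.098] jy -0.0
- 0.095 81 jx [-0.009  0.026  0.099] jy 0.001
- 0.125 5 jx [0.097 0.099 0.099] jy 0.001
top
+ 0.08 11 jx [0.111 0.114 0.136] jy -0.013
+ 0.095 34 jx [0.114 0.123 0.134] jy 0.018
+ 0.17 7 jx [0.11  0.113 0.116] jy 0.01
+ 0.185 31 jx [0.11  0.119 0.128] jy 0.003
+ 0.2 7 jx [0.113 0.12  0.125] jy 0.0
- 0.08 136 jx [0.001 0.06  0.097] jy 0.003
- 0.095 67 jx [-0.005  0.03   0.098] jy 0.001
top ((0.5256296396255493, -0.3974874019622803), (0.17535093426704407, 0.057499609887599945), 0.6196842193603516) [0.033 0.041 0.051]
scene ((0.5235168933868408, -0.4017772674560547), (0.1782849133014679, 0.05638914182782173), 1.731564998626709) [0.035 0.043 0.051]
```

View pics/end.png

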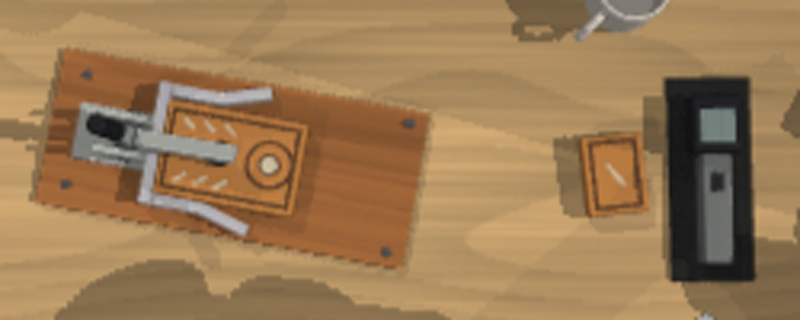

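The final top view shows the panel against the stop bar at about (232,155) and the clamp shut on it. The scanner lies flat and lengthwise, centred on its mat at (715,180). The offcut and mug are untouched. Handing in.

```bash
python3 -c "
from workcell import bot
print(bot.job_done())"
```

```text
the job is handed in; nothing more can be done
None
```

The job is done and handed in at about 28 s of the 72 s allowed; no verdict is reported back. I opened the clamp, slid the panel home and shut the clamp on it. I then held the scanner over the medallion for over 2 s, about 8 cm up, and laid it back on its mat.

**Last checks**
- **Panel:** its centre is within about 2 mm of home and 0.3° of square in the top camera. The scene camera agrees on position, but its fit is noisier at 1.7°.
- **Clamp:** about 0.1 rad by the handle's tilt, with the pad bearing on the panel. I pressed it shut with about 51 N.
- **Scanner during the hold:** its eye was within about 4 mm of the medallion.
- **Scanner at the end:** it lies flat and lengthwise within about 2°, its origin within about 5 mm of the mat's centre. Nothing was touching the robot.

**What went wrong or disagreed**
- **First clamp opening:** it stalled near 0.7 rad because a finger rode onto the end of the handle, with about 80 N at the wrist. That stayed under the 120 N limit, and I redid the opening.
- **First panel push:** the fingers passed over the panel without moving it. The real fingertips sit about 35 mm short of the reported tool position, so I corrected for that in every later move.
- **Tool tilt:** the tool kept a lean of about 2.5° after the stall, within the level limit.
- **Bystanders:** I checked only the offcut and mug by eye in the final picture, not the other five.

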